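Set out the tube rack and hold the block heater open

TASK

A colleague is about to move the hot tubes out of the block heater and needs both hands. First set the empty narrow tube rack (the one with a single row of holes) down gently on the raised narrow stand: upright, centred and lengthways along it, and let go of it. Then lift the heater's hinged lid by its handle to 50 degrees above closed and keep holding it there, because it falls shut by itself: finish while still holding the lid, and leave the other things on the bench where they are.

Things in the scene. Friction and masses are not known exactly. Their poses are not given: they have to be found in the camera images.
- rack: The narrow tube rack: white plastic, 40 (x) x 110 (y) x 70 mm high, one row of six dark holes on top, loose, about 0.18 kg. Base plate 6 mm, middle plate 31 to 37 mm up, top plate 56 to 70 mm up, 6 mm end walls; grip it across its 40 mm width by the top plate. Origin: centre of its underside; z up, y along its length. Starts upright on the bench.
- wide_rack: A similar white rack that is not wanted: same length and height but 70 mm wide, with two rows of holes. Loose; leave it. Origin: centre of its underside. The stand and the two racks trade places from start to start.
- stand: The raised narrow stand: flat steel bar 30 mm wide (x), 130 mm long (y), 8 mm thick, top face level, 80 mm above the bench, no rim, on two 14 mm round posts 84 mm apart on a 90 x 120 x 10 mm dark foot. Fixed. Origin: centre of the foot's underside, straight below the bar's middle; y along the bar.
- heater: The block heater: white box with a blue front panel, 180 (its x) x 200 (its y) x 100 mm high, fixed to the bench, open at the top under an aluminium lid. Origin: centre of its underside; -x is its front, towards the robot, y along its hinge.
- cover: The heater's lid: aluminium, 180 x 200 x 8 mm, 0.3 to 0.5 kg. Origin on the hinge line, midway; when closed its axes match the heater's and it extends 180 mm to -x. Handle: from mid front edge a 12 mm stem carries a black barrel, 22 mm thick, 50 mm long, parallel to the hinge, 225 mm from it and 10 mm above the lid's underside. Pinched from above by its flat ends it turns between the pads.
- lid_handle (a point): Centre of the handle barrel; about 110 mm above the bench when the lid is closed. x, y, z axes are those of the lid.
- lid_hinge (a point): Point on the hinge axis, midway along it, 100 mm above the bench and 90 mm behind the heater's centre (heater's +x); fixed, axes of the heater.
- lid (a joint): Opening angle of the lid in rad: 0 closed, growing as the front edge rises, about the heater's +y axis; stop at 1.9. No spring and nearly no friction: below about 1.5 rad it falls shut when let go. 50 degrees is 0.873.
- brown_bottle: Brown glass bottle with black cap, 64 mm in diameter, 150 mm high, a bystander. Origin: centre of its underside.
- beaker: Small glass beaker, 60 mm in diameter, 75 mm high, a bystander. Origin: centre of its underside.
- spatula: Steel spatula lying flat, 160 mm long, a bystander.
- jar: Small glass jar with white cap, 52 mm in diameter, 60 mm high, a bystander. Origin: centre of its underside.
There are look-alikes about, which are no part of the job. Leave any pink or yellow look-alike of the rack alone.

How it is judged:
On the way, in this order (a step that is already met when the one before it is completed fails the run):
1. the narrow rack stands upright, centred and lengthways on the raised stand, let go (x of rack in the frame of stand between -0.011 and 0.011 m and y of rack in the frame of stand between -0.022 and 0.022 m and z of rack in the frame of stand between 0.074 and 0.086 m and angle between rack's own z axis and vertical below 0.1 rad and angle between the y axis of rack and the y axis of stand, either way round below 0.22 rad and contact force between rack and stand above 0.3 N and contact force between rack and the arm below 0.1 N and contact force between rack and the fingers below 0.1 N and linear speed of rack below 0.03 m/s), for 0.3 s.
2. the fingers hold the lid open at 50 degrees (value of joint lid between 0.768 and 0.977 rad and velocity of joint lid between -0.08 and 0.08 rad/s and contact force between the fingers and cover above 0.3 N), for 0.5 s.
At the end, for the whole second after the job is handed in: Lid open 50 degrees within 6 (0.768 to 0.977 rad), still, carried by the fingers alone (0.3 N or more, no loose thing on it). Narrow rack untouched on the bar: within 11 mm of its middle across, 22 mm along, upright within 0.1 rad, along the bar within 0.22 rad (all of step 1 and all of step 2 and contact force between cover and rack below 0.1 N and contact force between cover and wide_rack below 0.1 N and contact force between cover and brown_bottle below 0.1 N and contact force between cover and beaker below 0.1 N and contact force between cover and spatula below 0.1 N and contact force between cover and jar below 0.1 N); the arm keeps its last pose, push and grip.
It fails at once if a bystander (wide rack, bottle, beaker, spatula or jar) is displaced by more than 30 mm (distance of any of wide_rack, brown_bottle, beaker, spatula, jar from where it was at the start of the episode above 0.03 m).
It fails at once if the narrow rack is tipped over (angle between rack's own z axis and vertical above 0.7 rad).
It fails at once if the rack is dropped or rammed onto the stand (over 60 N) (contact force between rack and stand above 60 N).
It also fails if it takes over 64 s, if anything falls off the work surface, if the arm or the gripper's body presses on something with over 40 N, if the wrist force passes 120 N, or if a joint passes its speed limit or range.

ROBOT

A 7-joint arm with a two-finger parallel gripper is mounted at the origin on the work surface. World frame = base frame: x ahead of the robot, y to its left, z up, the work surface at z = 0. Lengths are in m, angles in rad, forces in N, time in s.
With the tool pointing down it reaches from about 0.425 to 0.925 m from the base axis. Payload 6.8 kg.
Tool frame: the origin (TCP) lies midway between the tips of the shut fingers; the grasp point (between the pads) lies 19 mm behind it; z points along the fingers, y is the line along which they close (so a half turn about z gives the same grasp; the last joint's range is limited). The gripper opens to 85 mm and grips with 20 to 120 N. Pads are 22 mm wide; open, the fingers measure 114 mm over their backs; the gripper's body (76 mm by 85 mm) begins 54 mm behind the grasp point. The pads swing forward as they close: fully open they stand 13 mm farther back than shut.
Start: joints at [-1.221, 0.477, 0.022, 1.555, -0.011, 1.109, -0.083], TCP at [0.298, 0.606, 0.231] pointing down, gripper open.
Joint ranges: [-2.96, 2.96], [-0.34, 2.1], [-1.41, 1.46], [0.24, 2.44], [-1.37, 4.51], [0.17, 1.92], [-2.96, 2.96]. Speed limits (rad/s): [2.39, 2.39, 3.14, 3.14, 3.14, 3.14, 3.14].

INTERFACE

Orientations are given as a unit quaternion [w, x, y, z].
In Python, from station import * gives the robot as it stands.
- The arm moves only by the shell command python3 -m creep 'ROWS' [FORCE]. ROWS is JSON, a list of rows, each a list of 7 numbers: the gripper command: -1 is shut, 1 is fully open, values between are in proportion, then the shift along the world's x, y, z in mm, then the turn, a rotation vector about the world's x, y, z in rad. A call has 1 to 5 rows; each row shifts and turns the commanded pose from where the row before left it; what a row does not reach is not made up. A row lasts 1/8 s, in which the tool goes at most 62.5 mm and 10.7 degrees, less where a joint would pass 70% of its speed; a pose out of reach is approached as far as the arm can. A call is refused whole if a number of a shift passes 62.5 or a number of a turn 0.188, either way. A call with a gripper value outside its range is refused whole. The fingers move at their own pace and stop on an object; FORCE is the grip in N (left out, the last holds). Time passes only in rows, so rows that do not move let the fingers close. It gives the time, the measured TCP pose, the force, the opening and the grip force at its end, in the units of the state.
- get_obs(): the state, without advancing time (a new reading comes with each control period).
- read_camera(name): name is "side" or "top" or "wrist"; returns (picture, depth): 400x640x3 uint8, red, green, blue; 400x640 float32, m along the optical axis (not along the pixel's ray), 0 where there is no reading.
- camera_params(name): a dict with "intrinsics" (3x3 intrinsics, pixels), "cam_to_world" (4x4, takes a point from camera to world coordinates); the wrist camera has in their place "mount" (4x4, takes a point from camera to tool coordinates, whose origin is the TCP and whose axes are the flange's). Camera axes: x right, y up, looking along -z (the intrinsics and any distortion apply to the point x, -y, -z); pixel columns grow to the right and rows downward; lengths in m; the calibration is good to about 2 mm. The wrist camera is an equidistant fisheye: a pixel r from the principal point sees the ray r / f radians off the axis. A picture is of the moment at which its call begins: read the wrist's pose just before it. camera_params takes no time and is no camera call.
- hand_in(): hands the job in; it is judged then, once.
The state is a dict: "t": time; "q": joint angles; "joint_vel": joint speeds; "joint_torque": joint torques, N m; "eef_pos": TCP position; "tool_rot": TCP orientation; "contact_force": force on the tool from outside, world axes, zero at the start; "torque": the same for the moment, N m; "gripper_width": opening from 0.0 (shut) to 1.0 (fully open); "grasp_force": force on a finger pad.
Only numpy, scipy, OpenCV 4.12 (cv2) and the standard library are available. Lean on these libraries where they do the work, as an engineer would, in place of code of your own. Each camera call takes 0.05 s, during which the arm holds its last target. There are 200 camera calls.

## Working session

There is one attempt and no reset: what is moved stays moved. The work goes in short steps, Python scripts to look and compute and a shell command to move; the robot and the scene stay as the last step left them, time stands still between calls to the robot, and variables do not carry over. Pictures are saved under pics/ and viewed, at most 10 in all, crops included, and the job is handed in when it is done.

```bash
mkdir -p pics
cat > h.py <<'E'
from station import *
import numpy as np, cv2
def snap(n,f):
    p,d=read_camera(n); cv2.imwrite('pics/'+f+'.png',p[:,:,::-1]); np.savez('pics/'+f+'.npz',p=p,d=d); return p,d
def cloud(n,d):
    c=camera_params(n); K=np.array(c['intrinsics']); T=np.array(c['cam_to_world'])
    v,u=np.mgrid[:d.shape[0],:d.shape[1]]
    P=np.stack([(u-K[0,2])/K[0,0]*d,-(v-K[1,2])/K[1,1]*d,-d],-1)
    return P@T[:3,:3].T+T[:3,3]
E
python3 - <<'E'
from h import *
for n in('top','side'):
    snap(n,n+'0'); print(n,{k:np.round(v,3).tolist() for k,v in camera_params(n).items() if hasattr(v,'__len__') and not isinstance(v,str)})
o=get_obs(); print(o)
E
```

```text
top {'intrinsics': [[505.882, 0.0, 319.763], [0.0, 505.882, 198.201], [0.0, 0.0, 1.0]], 'cam_to_world': [[-0.017, 0.996, -0.084, 0.427], [-1.0, -0.019, -0.015, 0.014], [-0.016, 0.084, 0.996, 1.424], [0.0, 0.0, 0.0, 1.0]]}
side {'intrinsics': [[500.522, 0.0, 319.789], [0.0, 500.522, 201.186], [0.0, 0.0, 1.0]], 'cam_to_world': [[0.857, 0.377, -0.352, -0.025], [-0.515, 0.645, -0.564, -0.875], [0.014, 0.665, 0.747, 1.257], [0.0, 0.0, 0.0, 1.0]]}
{'t': 0.1, 'q': array([-1.22112706,  0.47774412,  0.02233561,  1.5563022 , -0.01148893,
        1.10928633, -0.08311864]), 'joint_vel': array([ 0.00090809, -0.00294772,  0.00035955, -0.00203851,  0.00093757,
        0.00025701, -0.0012457 ]), 'joint_torque': array([ 3.47593923e-03, -5.97760928e+01,  1.61302663e+00, -2.81954312e+01,
        1.27623189e-02,  5.05189309e-03,  8.63360924e-06]), 'eef_pos': array([0.29809821, 0.60504598, 0.23042618]), 'tool_rot': array([-1.21969151e-04,  2.26884936e-01,  9.73921237e-01, -7.96642646e-04]), 'contact_force': array([ 0.52455313,  0.18803903, -0.24576873]), 'torque': array([ 0.02852491,  0.05292292, -0.0008025 ]), 'grasp_force': 0.0, 'gripper_width': 1.0034210772180938}
```

View pics/top0.png

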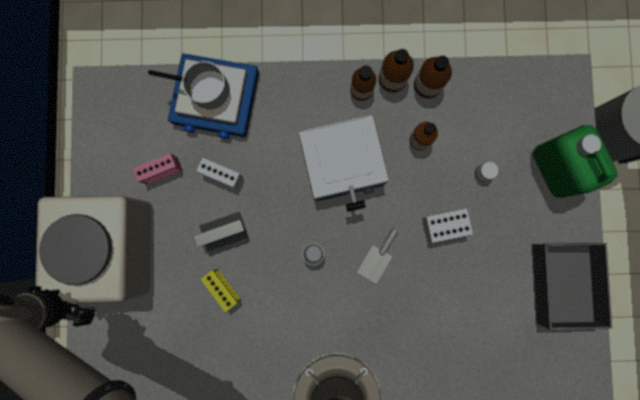

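View pics/side0.png

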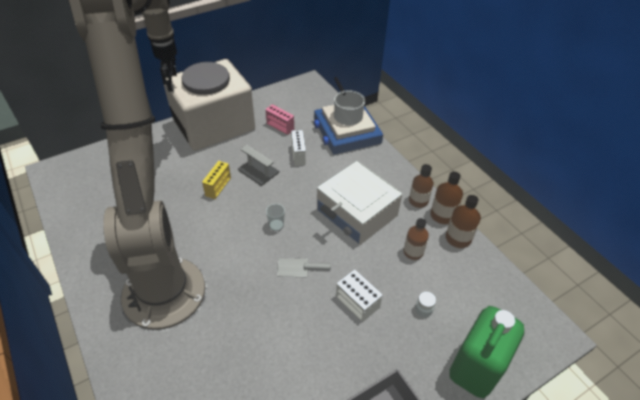

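The top view shows the narrow rack at (218,172), the stand bar at (220,233), the lid at (343,157) with its handle at (355,206), the wide rack at (449,226) and the beaker at (313,254). Pink and yellow look-alikes sit at (157,168) and (220,290). Next I'll measure from depth.

Run:
```python
from h import *
T=np.load('pics/top0.npz'); S=np.load('pics/side0.npz')
W={n:cloud(n,z['d']) for n,z in(('top',T),('side',S))}
def rect(n,u0,v0,u1,v1,z0,z1,minb=0,maxb=256,name=''):
    P=W[n][v0:v1,u0:u1]; g=(T if n=='top' else S)['p'][v0:v1,u0:u1].mean(2)
    m=(P[...,2]>z0)&(P[...,2]<z1)&(g>=minb)&(g<=maxb)
    q=P[m]
    if len(q)<5: print(name,n,len(q));return
    r=cv2.minAreaRect((q[:,:2]*1000).astype(np.float32)); print(name,n,len(q),np.round(r[0],1),np.round(r[1],1),round(r[2],1),'zmed',np.median(q[:,2]).round(4))
rect('top',190,150,250,195,.055,.085,name='rack')
rect('top',185,205,255,255,.068,.095,name='stand')
rect('top',290,110,395,205,.095,.125,name='lid')
rect('top',342,199,370,217,.07,.14,maxb=60,name='handle')
rect('side',285,125,310,170,.055,.085,name='rack')
rect('side',235,140,285,190,.068,.095,name='stand')
rect('side',305,160,410,215,.095,.125,name='lid')
rect('side',310,225,330,245,.07,.14,name='handle')
rect('side',260,200,290,235,.03,.1,name='beaker')
rect('top',130,145,185,190,.055,.09,name='pink')
rect('top',195,262,245,315,.055,.09,name='yellow')
rect('top',165,50,260,135,.03,.3,name='hotplate')
# heater axis sign & stand foot
from scipy.spatial.transform import Rotation as R
o=get_obs(); q=o['tool_rot']; print(np.round(R.from_quat(q[[1,2,3,0]]).as_matrix(),3).tolist())
for f,b in(('top',(185,145,265,260)),):
    u0,v0,u1,v1=b
    cv2.imwrite('pics/crop.png',cv2.resize(T['p'][v0:v1,u0:u1,::-1],None,fx=5,fy=5,interpolation=cv2.INTER_CUBIC))
```

```text
rack top 615 [617.7 311. ] [111.2  40.1] 65.9 zmed 0.0701
stand top 560 [452.8 306.6] [ 30.8 131.3] 18.2 zmed 0.0804
lid top 5375 [628.5 -32.6] [231.8 200. ] 12.1 zmed 0.1099
handle top 153 [517.2 -56.8] [22.2 49.2] 14.0 zmed 0.1197
rack side 262 [614.8 309.7] [119.8  39.8] 65.8 zmed 0.0684
stand side 268 [450.1 305.7] [ 34.8 132.3] 19.4 zmed 0.0782
lid side 2834 [622.7 -33.2] [247.5 205.3] 13.0 zmed 0.1077
handle side 0
beaker side 329 [390.   56.5] [61.4 58.2] 37.7 zmed 0.0573
pink top 648 [633.9 485.3] [ 41.9 111.8] 20.8 zmed 0.0701
yellow top 668 [299.6 308.8] [109.5  42. ] 37.6 zmed 0.0705
hotplate top 5727 [836.1 332. ] [221.4 215.3] 78.5 zmed 0.0741
[[-0.897, 0.442, -0.001], [0.442, 0.897, -0.001], [-0.0, -0.002, -1.0]]
```

View pics/crop.png

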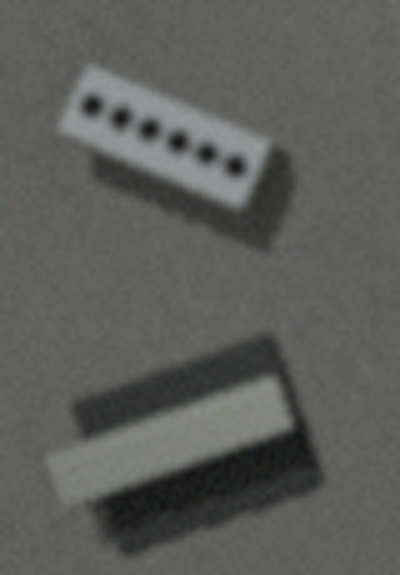

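The crop confirms that the rack's long axis is at about 66° and the stand's at about 108°. I'll check the big box's height near the arm, and the start of the path, before moving.

Run:
```python
from h import *
for n in('top','side'):
    z=np.load(f'pics/{n}0.npz'); P=cloud(n,z['d'])
    b=(36,198,135,275) if n=='top' else (165,62,255,145)
    q=P[b[1]:b[3],b[0]:b[2]].reshape(-1,3); q=q[(q[:,2]>.05)&(q[:,2]<.5)]
    print(n,np.round(np.percentile(q,[1,25,50,75,99],axis=0),3).tolist())
p,d=snap('wrist','w0')
c=camera_params('wrist');print({k:np.round(v,3).tolist() if not isinstance(v,str) else v for k,v in c.items()})
```

```text
top [[0.359, 0.509, 0.136], [0.402, 0.541, 0.199], [0.448, 0.593, 0.205], [0.495, 0.652, 0.23], [0.542, 0.723, 0.235]]
side [[0.27, 0.505, 0.053], [0.325, 0.513, 0.125], [0.39, 0.537, 0.193], [0.458, 0.593, 0.221], [0.537, 0.702, 0.331]]
{'intrinsics': [[309.707, 0.0, 317.753], [0.0, 309.707, 203.505], [0.0, 0.0, 1.0]], 'mount': [[0.001, 0.954, 0.299, 0.077], [1.0, -0.001, 0.001, 0.0], [0.001, 0.299, -0.954, -0.144], [0.0, 0.0, 0.0, 1.0]]}
```

View pics/w0.png

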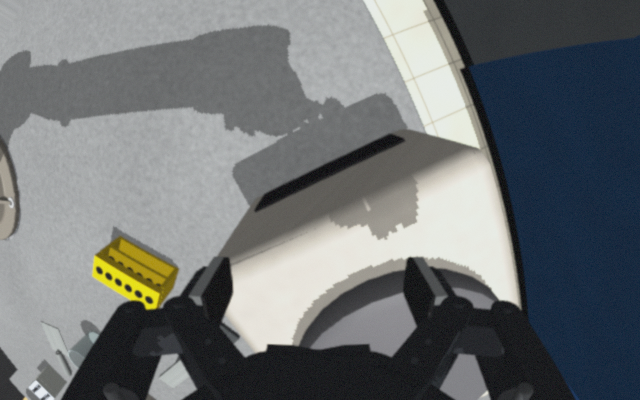

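The wrist view shows the box close beneath the fingers at about (400,300), so I'll lift before traversing.

```bash
python3 -m creep '[[1,0,0,55,0,0,0],[1,0,0,55,0,0,0],[1,0,0,55,0,0,0],[1,0,0,0,0,0,0],[1,35.5,-32.7,0,0,0,-0.17]]'; python3 -m creep '[[1,35.5,-32.7,0,0,0,-0.17],[1,35.5,-32.7,0,0,0,-0.17],[1,35.5,-32.7,0,0,0,-0.17],[1,35.5,-32.7,0,0,0,-0.17],[1,35.5,-32.7,0,0,0,-0.17]]';python3 -m creep '[[1,35.5,-32.7,-40,0,0,-0.17],[1,35.5,-32.7,-40,0,0,-0.17],[1,35.5,-32.7,-40,0,0,-0.17],[1,0,0,-40,0,0,0],[1,0,0,0,0,0,0]]'
python3 - <<'E'
from h import *
o=get_obs();q=o['tool_rot'];from scipy.spatial.transform import Rotation as R
M=R.from_quat(q[[1,2,3,0]]).as_matrix();print(o['eef_pos'],np.degrees(np.arctan2(M[1,1],M[0,1])),M[:,2],o['q'])
p,d=snap('wrist','w1')
E
```

```text
t: 0.78
eef_pos: [0.3298, 0.5753, 0.3952]
tool_rot: [-0.001, 0.307, 0.952, -0.0]
contact_force: [1.3, 0.1, -0.4]
gripper_width: 1.0
grasp_force: 0.0
t: 1.4
eef_pos: [0.512, 0.4079, 0.3949]
tool_rot: [-0.0, 0.676, 0.737, -0.001]
contact_force: [0.8, 0.6, 0.2]
gripper_width: 1.003
grasp_force: 0.0
t: 2.02
eef_pos: [0.615, 0.3102, 0.2319]
tool_rot: [-0.0, 0.838, 0.545, -0.004]
contact_force: [-0.1, -0.0, 1.1]
gripper_width: 0.996
grasp_force: 0.0
[0.61495894 0.3101874  0.23194523] -23.92645335576263 [-0.00767541 -0.00454595 -0.99996021] [-0.83840184  0.52982749  0.41693689  1.53129273 -0.22681957  1.13771042
 -0.79251399]
```

View pics/w1.png

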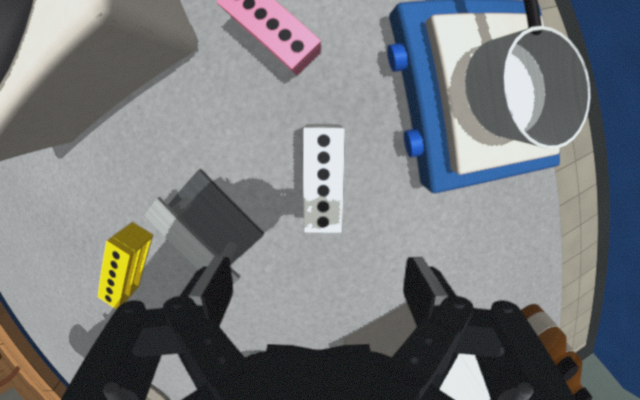

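The wrist view shows the white rack's top at columns 304–344 and rows 127–231, nearly centred between the fingers. I'll cast its corners onto z = 0.07.

```bash
cat >> h.py <<'E'
from scipy.spatial.transform import Rotation as R
def toolT(o):
    T=np.eye(4);T[:3,:3]=R.from_quat(o['tool_rot'][[1,2,3,0]]).as_matrix();T[:3,3]=o['eef_pos'];return T
def wray(uv,z,o):
    c=camera_params('wrist');K=np.array(c['intrinsics']);T=toolT(o)@np.array(c['mount'])
    a=(np.array(uv,float)-K[:2,2])/K[0,0];t=np.linalg.norm(a,axis=1,keepdims=True)
    d=np.c_[np.sin(t)*a/t*[1,-1],-np.cos(t)]@T[:3,:3].T
    s=(z-T[2,3])/d[:,2];return T[:3,3]+d*s[:,None]
E
python3 - <<'E'
from h import *
o=get_obs();p=np.load('pics/w1.npz')['p'].astype(int)
m=np.zeros(p.shape[:2],np.uint8);s=p[110:245,290:360];m[110:245,290:360]=(s.min(2)>165)*255
m=cv2.morphologyEx(m,cv2.MORPH_CLOSE,np.ones((25,25)));m=cv2.morphologyEx(m,cv2.MORPH_OPEN,np.ones((9,9)))
c=max(cv2.findContours(m,0,2)[0],key=cv2.contourArea)[:,0]
print(cv2.boundingRect(c))
w=wray(c,.07,o);print(cv2.minAreaRect((w[:,:2]*1000).astype(np.float32)))
E
```

```text
(290, 112, 70, 133)
((623.2938842773438, 311.4552001953125), (141.23890686035156, 75.61312103271484), 66.14366912841797)
```

Run:
```python
from h import *
o=get_obs();p=np.load('pics/w1.npz')['p']
g=p[112:245,290:358].min(2);t,m=cv2.threshold(g,0,255,cv2.THRESH_OTSU)
m=cv2.morphologyEx(m,cv2.MORPH_CLOSE,np.ones((5,5)))
c=max(cv2.findContours(m,0,2)[0],key=cv2.contourArea)[:,0]+[290,112]
print(t,cv2.boundingRect(c))
for c in(c,[[304,127],[344,127],[342.5,232],[304,232]]):
  w=wray(c,.07,o);print(cv2.minAreaRect((w[:,:2]*1000).astype(np.float32)))
```

```text
141.0 (290, 112, 68, 133)
((622.5282592773438, 311.9727783203125), (141.5546875, 73.81608581542969), 66.15264129638672)
((621.9522094726562, 311.7893371582031), (111.79943084716797, 41.633365631103516), 66.18101501464844)
```

```bash
python3 -m creep '[[1,4,1,-45,0,0,0],[1,0,0,-45,0,0,0],[1,0,0,-40,0,0,0],[1,0,0,-20,0,0,0],[1,0,0,0,0,0,0]]' 30
python3 - <<'E'
from h import *
o=get_obs();T=toolT(o);print(o['eef_pos'],np.degrees(np.arctan2(T[1,1],T[0,1])),T[:3,2])
E
```

```text
t: 2.7
eef_pos: [0.6213, 0.3132, 0.0869]
tool_rot: [-0.0, 0.838, 0.546, -0.0]
contact_force: [0.1, -1.0, -0.0]
gripper_width: 1.0
grasp_force: 0.0
[0.62126552 0.31324987 0.08685696] -23.82905741561993 [-5.24706707e-04  5.80922431e-05 -9.99999861e-01]
```

```bash
python3 -m creep '[[1,-1.5,-1.5,-25,0,0,0],[1,0,0,-22,0,0,0],[1,0,0,0,0,0,0],[-0.2,0,0,0,0,0,0],[-1,0,0,0,0,0,0]]' 30; python3 -m creep '[[-1,0,0,0,0,0,0],[-1,0,0,0,0,0,0],[-1,0,0,0,0,0,0],[-1,0,0,0,0,0,0]]' 30
```

```text
t: 3.32
eef_pos: [0.6208, 0.3113, 0.0408]
tool_rot: [0.0, 0.838, 0.545, 0.001]
contact_force: [-0.2, -0.4, 0.1]
gripper_width: 0.605
grasp_force: 0.0
t: 3.82
eef_pos: [0.6206, 0.3113, 0.0407]
tool_rot: [-0.0, 0.838, 0.545, 0.001]
contact_force: [-1.4, 0.7, 6.8]
gripper_width: 0.464
grasp_force: 31.1
```

```bash
python3 -m creep '[[-1,0,0,20,0,0,0],[-1,0,0,40,0,0,0],[-1,0,0,40,0,0,0],[-1,0,0,40,0,0,0],[-1,-20,0,0,0,0,0.07]]'; python3 -m creep '[[-1,-34,-1,0,0,0,0.15],[-1,-34,-1,0,0,0,0.15],[-1,-34,-1,0,0,0,0.15],[-1,-30,-2,0,0,0,0.15],[-1,-15,0,0,0,0,0.068]]'; python3 -m creep '[[-1,0,0,0,0,0,0],[-1,0,0,0,0,0,0],[-1,0,0,0,0,0,0]]'
python3 - <<'E'
from h import *
o=get_obs();T=toolT(o);print(o['eef_pos'],np.degrees(np.arctan2(T[1,1],T[0,1])),T[:3,2],o['contact_force'])
p,d=snap('wrist','w2')
p,d=snap('top','t2');P=cloud('top',d)
b=P[205:265,170:270].reshape(-1,3);
for lo,hi in((.068,.095),(.195,.25)):
  q=b[(b[:,2]>lo)&(b[:,2]<hi)];print(len(q),q[:,2].mean() if len(q) else 0,cv2.minAreaRect((q[:,:2]*1000).astype(np.float32)) if len(q) else '')
ps,_=snap('side','s2')
cv2.imwrite('pics/v2.png',np.vstack([p[180:300,150:300],ps[100:220,180:330]])[:,:,::-1].repeat(2,0).repeat(2,1))
E
```

```text
t: 4.45
eef_pos: [0.6033, 0.311, 0.1848]
tool_rot: [0.001, 0.819, 0.574, 0.004]
contact_force: [-0.9, -0.3, -2.9]
gripper_width: 0.462
grasp_force: 30.9
t: 5.08
eef_pos: [0.4514, 0.3057, 0.1805]
tool_rot: [-0.0, 0.583, 0.812, 0.0]
contact_force: [-0.4, -0.1, -1.7]
gripper_width: 0.465
grasp_force: 30.9
t: 5.45
eef_pos: [0.4539, 0.3058, 0.1798]
tool_rot: [0.0, 0.586, 0.811, 0.0]
contact_force: [0.2, 0.8, -1.6]
gripper_width: 0.463
grasp_force: 30.8
[0.45391841 0.30583026 0.17982619] 18.293925872507586 [ 6.27697498e-04 -2.07058195e-05 -9.99999803e-01] [ 0.21206768  0.80881445 -1.64241668]
83 0.080376305764294 ((470.1996765136719, 253.3089599609375), (29.332801818847656, 17.800861358642578), 16.96185302734375)
403 0.2148812517854476 ((459.1254577636719, 279.3356018066406), (113.08213806152344, 57.80799865722656), 14.87671184539795)
```

View pics/w2.png

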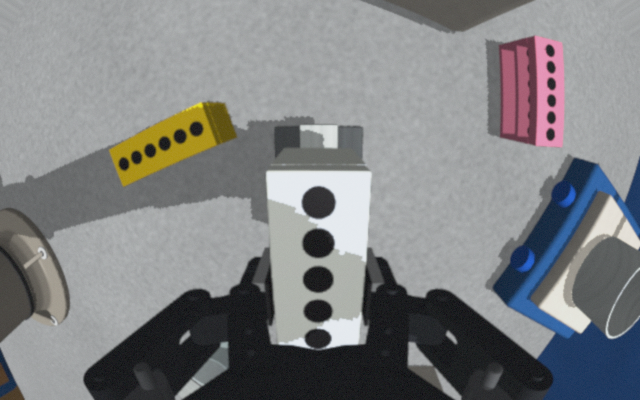

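View pics/v2.png

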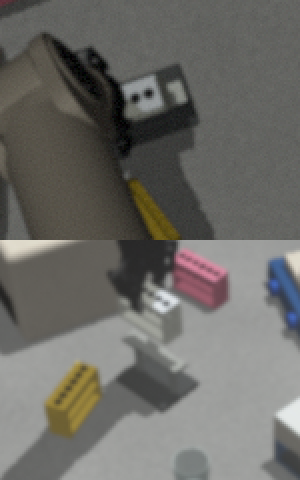

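The wrist view shows the held rack straight, with its far end at (268–371, 170) and the bar end behind it around (319,126). I'll check the offsets numerically.

Run:
```python
from h import *
o=get_obs();d=R.from_euler('z',18.2,degrees=True).as_matrix()
a=wray([[268,170],[371,170]],.2095,o);b=wray([[301,125],[338,125]],.08,o)
print(a,b)
T=toolT(o)
for n,x in(('rack end',a),('bar end',b)):print(n,((x-o['eef_pos'])@d*1000).round(1).tolist())
print('stand in tool-heading frame',((np.array([.4528,.3066,0])-o['eef_pos'])@d*1000))
```

```text
[[0.4183208  0.35135432 0.2095    ]
 [0.45518523 0.36362489 0.2095    ]] [[0.42044995 0.36273677 0.08      ]
 [0.44779441 0.3718513  0.08      ]]
rack end [[-19.2, 54.2, 30.0], [19.7, 54.4, 30.0]]
bar end [[-13.6, 64.4, -99.5], [15.2, 64.5, -99.5]]
stand in tool-heading frame [  -0.38884208    0.94328666 -179.54797822]
```

The rack is within 1 mm of the bar's centre both ways, so I'll lower it gently.

```bash
python3 -m creep '[[-1,0,0,-25,0,0,0],[-1,0,0,-20,0,0,0],[-1,0,0,-9,0,0,0],[-1,0,0,0,0,0,0],[-1,0,0,0,0,0,0]]'; python3 -m creep '[[-1,0,0,-2,0,0,0],[-1,0,0,-2,0,0,0],[-1,0,0,-1,0,0,0],[-1,0,0,0,0,0,0]]'
```

```text
t: 6.22
eef_pos: [0.4536, 0.3063, 0.1264]
tool_rot: [0.0, 0.585, 0.811, 0.001]
contact_force: [0.1, 0.3, -1.1]
gripper_width: 0.468
grasp_force: 30.8
t: 6.72
eef_pos: [0.453, 0.306, 0.1207]
tool_rot: [0.0, 0.585, 0.811, 0.0]
contact_force: [-0.7, 0.4, -1.3]
gripper_width: 0.464
grasp_force: 30.9
```

```bash
python3 -m creep '[[-1,0,0,-0.7,0,0,0],[-1,0,0,0,0,0,0]]'; python3 -m creep '[[-1,0,0,-0.7,0,0,0],[-1,0,0,0,0,0,0]]'
```

```text
t: 6.98
eef_pos: [0.4531, 0.306, 0.1206]
tool_rot: [-0.0, 0.585, 0.811, 0.0]
contact_force: [-1.9, -2.3, 6.0]
gripper_width: 0.464
grasp_force: 31.6
t: 7.22
eef_pos: [0.4531, 0.306, 0.1206]
tool_rot: [-0.0, 0.585, 0.811, 0.0]
contact_force: [-4.1, -3.3, 12.4]
gripper_width: 0.466
grasp_force: 32.4
```

Contact. I'll ease off the press, then release gradually.

```bash
python3 -m creep '[[-1,0,0,0.7,0,0,0],[-0.02,0,0,0,0,0,0],[0.1,0,0,0,0,0,0],[0.3,0,0,0,0,0,0],[0.5,0,0,0,0,0,0]]' 20; python3 -m creep '[[0.7,0,0,0,0,0,0],[0.7,0,0,0,0,0,0],[0.7,0,0,0,0,0,0],[0.7,0,0,0,0,0,0]]'
python3 - <<'E'
from h import *
o=get_obs();p,d=snap('wrist','w3');d2=R.from_euler('z',18.2,degrees=True).as_matrix()
cv2.imwrite('pics/w3c.png',p[60:400,150:490,::-1])
E
```

```text
t: 7.85
eef_pos: [0.453, 0.306, 0.1199]
tool_rot: [-0.0, 0.585, 0.811, -0.0]
contact_force: [-0.1, 0.2, 0.0]
gripper_width: 0.751
grasp_force: 0.0
t: 8.35
eef_pos: [0.453, 0.306, 0.12]
tool_rot: [0.0, 0.585, 0.811, 0.0]
contact_force: [-0.6, -0.4, -0.7]
gripper_width: 0.852
grasp_force: 0.0
```

View pics/w3c.png

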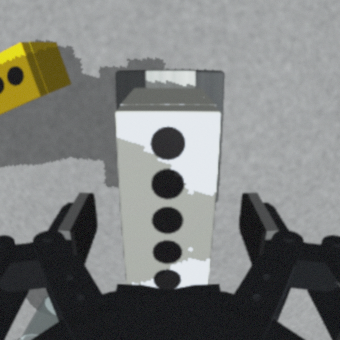

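The rack stands released on the bar. I'll retreat upwards, then go over the handle.

```bash
python3 -m creep '[[0.7,0,0,20,0,0,0],[0.7,0,0,40,0,0,0],[0.7,0,0,50,0,0,0],[0.7,0,0,50,0,0,0],[0.7,0,0,0,0,0,0]]'; python3 -m creep '[[0.7,7,-40,0,0,0,0.165],[0.7,7,-40,0,0,0,0.165],[0.7,7,-40,0,0,0,0.165],[0.7,7,-40,0,0,0,0.165],[0.7,7,-40,0,0,0,0.165]]'; python3 -m creep '[[0.7,7,-40,0,0,0,0.165],[0.7,7,-40,0,0,0,0.165],[0.7,7,-40,0,0,0,0.165],[0.7,7,-42,-20,0,0,0.165],[0.7,0,0,-20,0,0,0]]';python3 -m creep '[[1,0,0,0,0,0,0],[1,0,0,0,0,0,0],[1,0,0,0,0,0,0]]'
python3 - <<'E'
from h import *
o=get_obs();T=toolT(o);print(o['eef_pos'],np.degrees(np.arctan2(T[1,1],T[0,1])),T[:3,2],o['q'])
p,d=snap('wrist','w4')
_,d=snap('top','t4');P=cloud('top',d)
def r(b,lo,hi):
  q=P[b[1]:b[3],b[0]:b[2]].reshape(-1,3);q=q[(q[:,2]>lo)&(q[:,2]<hi)];print(len(q),q[:,2].mean() if len(q) else 0,cv2.minAreaRect((q[:,:2]*1000).astype(np.float32)) if len(q)>4 else '')
r((180,200,262,262),.135,.17)
E
```

```text
t: 9.02
eef_pos: [0.4551, 0.3073, 0.2843]
tool_rot: [0.001, 0.585, 0.811, 0.004]
contact_force: [0.0, -0.4, -0.9]
gripper_width: 0.846
grasp_force: 0.0
t: 9.65
eef_pos: [0.4876, 0.1045, 0.279]
tool_rot: [-0.001, 0.208, 0.978, -0.0]
contact_force: [0.9, -0.9, 0.3]
gripper_width: 0.852
grasp_force: 0.0
t: 10.28
eef_pos: [0.5156, -0.0601, 0.2388]
tool_rot: [-0.0, -0.115, 0.993, -0.001]
contact_force: [0.5, 0.6, -0.6]
gripper_width: 0.849
grasp_force: 0.0
t: 10.65
eef_pos: [0.5165, -0.0553, 0.2406]
tool_rot: [0.001, -0.118, 0.993, 0.0]
contact_force: [-0.5, -0.7, -0.5]
gripper_width: 1.004
grasp_force: 0.0
[ 0.51647871 -0.05534403  0.2406459 ] 103.54105617953111 [ 1.19670870e-03  2.53958335e-04 -9.99999252e-01] [-0.31081729  0.21219125  0.34700295  1.93330384 -0.08508045  1.00884392
  1.88145385]
716 0.15014796874645783 ((451.38885498046875, 304.94012451171875), (40.4066047668457, 110.5462875366211), 18.33660316467285)
```

View pics/w4.png

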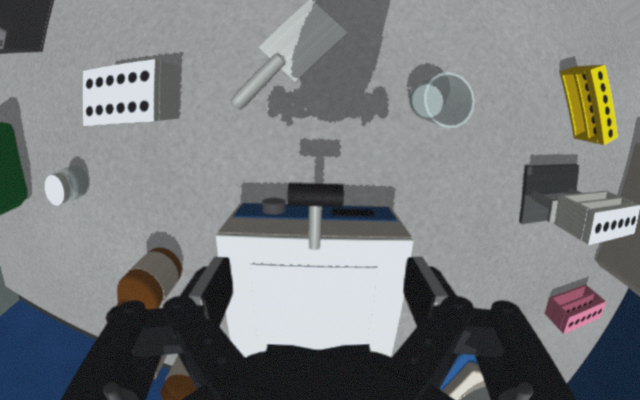

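The top depth puts the rack on the bar within 2 mm. The wrist view shows the black barrel at columns 289–343, rows 183–207, square to the tool, with the stem at column 316. I'll locate the barrel.

Run:
```python
from h import *
o=get_obs();d=toolT(o)[:3,:3]
x=wray([[289,195],[343,195],[217,236],[413,236]],.112,o);print(x.round(4).tolist());print(((x-o['eef_pos'])@d*1000).round(1).tolist())
T=np.load('pics/top0.npz');P=cloud('top',T['d'])[110:205,290:395].reshape(-1,3)
q=P[(P[:,2]>.1)&(P[:,2]<.118)];f=(q-[.5172,-.0568,0])
for a in(12,13,13.5,14):
  v=f@R.from_euler('z',a,degrees=True).as_matrix();m=v[:,0]>.06;print(a,np.percentile(v[m][:,0],[.5,99.5]),np.percentile(v[m][:,1],[.5,99.5]),cv2.minAreaRect((q[m][:,:2]*1000).astype(np.float32)))
```

```text
[[0.5229, -0.0808, 0.112], [0.5113, -0.0327, 0.112], [0.5811, -0.1426, 0.112], [0.5353, 0.0461, 0.112]]
[[-0.3, -26.2, 128.6], [-0.3, 23.3, 128.6], [-42.4, -99.9, 128.6], [-42.0, 94.4, 128.6]]
12 [0.0609982  0.22717965] [-0.0981411   0.09951708] ((658.8129272460938, -26.167831420898438), (169.56732177734375, 200.02793884277344), 12.023685455322266)
13 [0.06083993 0.22753323] [-0.10075863  0.09712738] ((658.1183471679688, -26.277481079101562), (171.17359924316406, 200.0492401123047), 12.138580322265625)
13.5 [0.06050372 0.22757155] [-0.10215858  0.09594068] ((657.8563232421875, -26.333839416503906), (171.70970153808594, 200.0492401123047), 12.138580322265625)
14 [0.06092893 0.22781542] [-0.10348193  0.09510347] ((657.4713745117188, -26.41663360595703), (172.49717712402344, 200.0492401123047), 12.138582229614258)
```

```bash
python3 -m creep '[[1,0.7,-1.4,-40,0,0,-0.025],[1,0,0,-45,0,0,0],[1,0,0,-40,0,0,0],[1,0,0,-20,0,0,0],[1,0,0,-10,0,0,0]]' 40; python3 -m creep '[[0.4,0,0,0,0,0,0],[-0.2,0,0,0,0,0,0],[-1,0,0,0,0,0,0],[-1,0,0,0,0,0,0],[-1,0,0,0,0,0,0]]' 40; python3 -m creep '[[-1,0,0,0,0,0,0],[-1,0,0,0,0,0,0]]'
```

```text
t: 11.38
eef_pos: [0.5165, -0.0571, 0.0842]
tool_rot: [-0.001, -0.105, 0.994, 0.0]
contact_force: [-0.5, -0.1, 0.5]
gripper_width: 1.005
grasp_force: 0.0
t: 12.0
eef_pos: [0.5176, -0.0575, 0.0861]
tool_rot: [0.001, -0.105, 0.994, 0.0]
contact_force: [-0.7, 0.0, 6.6]
gripper_width: 0.577
grasp_force: 42.9
t: 12.25
eef_pos: [0.5176, -0.0575, 0.0861]
tool_rot: [0.001, -0.105, 0.994, 0.0]
contact_force: [-1.0, 0.0, 6.7]
gripper_width: 0.581
grasp_force: 42.9
```

Gripped at about 49 mm, the barrel's length. Now I'll follow the arc up with a vertical tool.

```bash
python3 -m creep '[[-1,0,0,0,0,0,0],[-1,1.7,0.4,19.6,0,0,0],[-1,3.4,0.7,19.4,0,0,0],[-1,5,1.1,19,0,0,0],[-1,6.6,1.4,18.5,0,0,0]]' 50; python3 -m creep '[[-1,0,0,0,0,0,0],[-1,0,0,0,0,0,0]]'
```

```text
t: 12.88
eef_pos: [0.5332, -0.0541, 0.1619]
tool_rot: [-0.0, -0.105, 0.994, -0.0]
contact_force: [3.9, -0.8, -5.1]
gripper_width: 0.579
grasp_force: 52.5
t: 13.12
eef_pos: [0.533, -0.0542, 0.161]
tool_rot: [-0.0, -0.105, 0.994, -0.0]
contact_force: [-0.4, -1.1, 0.5]
gripper_width: 0.578
grasp_force: 53.2
```

```bash
python3 -m creep '[[-1,8.1,1.7,17.8,0,0,0],[-1,9.6,2.1,17,0,0,0],[-1,11,2.4,16.1,0,0,0],[-1,12.4,2.7,15,0,0,0],[-1,0,0,0,0,0,0]]'; python3 -m creep '[[-1,13.6,2.9,13.9,0,0,0],[-1,14.7,3.2,12.6,0,0,0],[-1,0,0,0,0,0,0],[-1,0,0,0,0,0,0]]'
python3 - <<'E'
from h import *
p,d=snap('side','s5');P=cloud('side',d)
cv2.imwrite('pics/s5c.png',cv2.resize(p[90:290,230:460,::-1],None,fx=3,fy=3))
# lid plane: points in lid frame about the hinge
h=np.array([.5172,-.0568,.1])+.225*np.array([.978,.21,0])
q=P[100:260,280:430].reshape(-1,3);v=(q-h)@R.from_euler('z',12.1,degrees=True).as_matrix()
m=(abs(v[:,1])<.09)&(v[:,0]<-.01)&(v[:,0]>-.17)&(v[:,2]>.03)&(v[:,2]<.2)
v=v[m];th=np.degrees(np.arctan2(v[:,2],-v[:,0]));print(m.sum(),np.percentile(th,[5,25,50,75,95]));print(get_obs()['eef_pos'])
E
```

```text
t: 13.75
eef_pos: [0.5737, -0.0455, 0.2271]
tool_rot: [-0.001, -0.105, 0.994, -0.0]
contact_force: [-4.8, -2.7, 1.2]
gripper_width: 0.578
grasp_force: 53.4
t: 14.25
eef_pos: [0.6017, -0.0396, 0.2531]
tool_rot: [-0.001, -0.105, 0.995, -0.0]
contact_force: [-4.3, -1.0, 2.9]
gripper_width: 0.577
grasp_force: 54.9
397 [47.98834176 49.24776022 50.71075915 52.24577204 55.26507716]
[ 0.60174563 -0.03953022  0.25308572]
```

View pics/s5c.png

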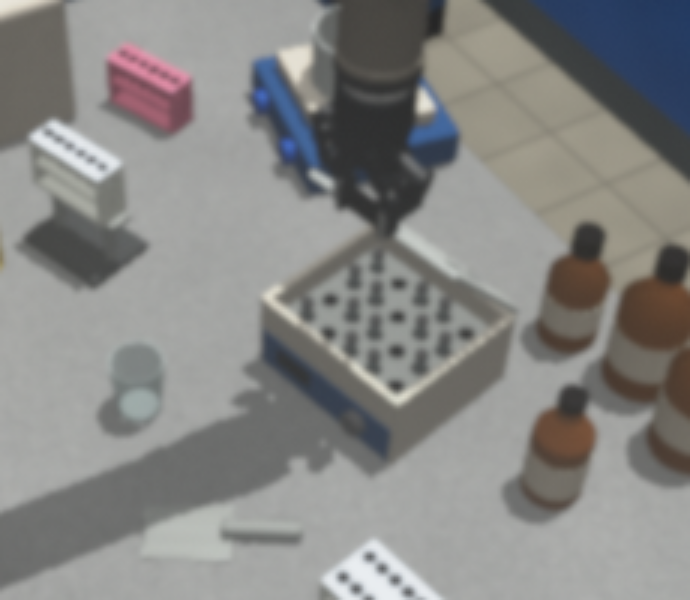

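The picture shows the heater open with the lid seen edge-on under the gripper, and the rack standing on its bar. The TCP displacement (86 mm forward, 167 mm up) gives about 49.5°. I'll hold here, then hand in.

```bash
python3 -m creep '[[-1,0,0,0,0,0,0],[-1,0,0,0,0,0,0],[-1,0,0,0,0,0,0],[-1,0,0,0,0,0,0],[-1,0,0,0,0,0,0]]'; python3 -m creep '[[-1,0,0,0,0,0,0],[-1,0,0,0,0,0,0],[-1,0,0,0,0,0,0]]'; python3 -c "from station import *; print(hand_in())"
```

```text
t: 14.92
eef_pos: [0.6023, -0.0394, 0.2536]
tool_rot: [-0.0, -0.105, 0.995, -0.0]
contact_force: [-3.5, -3.9, 2.6]
gripper_width: 0.579
grasp_force: 54.8
t: 15.3
eef_pos: [0.6023, -0.0394, 0.2535]
tool_rot: [-0.0, -0.105, 0.995, -0.0]
contact_force: [-3.3, -3.0, 2.9]
gripper_width: 0.577
grasp_force: 54.8
the job is handed in; nothing more can be done
None
```

The narrow rack is on the stand, within about 2 mm of its centre and let go, and the arm is holding the lid at about 50°; I handed the job in at about 15 s, and no verdict came back.

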